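# Vent the manifold and set its wheel valve two turns open

## Robot

A 6-joint arm with a two-finger parallel gripper is mounted at the origin on a cart in front of the work surface, level with it; the furniture and walls round the work are solid. World frame = base frame: x ahead of the robot, y to its left, z up, the work surface at z = 0. Lengths are in m, angles in degrees, forces in N, time in s.
With the tool pointing down it reaches from about 0.3 to 0.75 m from the base axis. Payload 8.5 kg.
Tool frame: the origin (TCP) lies between the finger pads, 19 mm behind the fingertips; this is the grasp point; z points along the fingers, y is the line along which they close (so a half turn about z gives the same grasp; the last joint's range is limited). The gripper opens to 85 mm and grips with 20 to 120 N. Pads are 22 mm wide; open, the fingers measure 114 mm over their backs; the gripper's body (76 mm by 85 mm) begins 54 mm behind the grasp point. The pads swing forward as they close: fully open they stand 13 mm farther back than shut.
Start: joints at [57.622, 21.807, 74.336, -0, 83.858, -12.336], TCP at [0.188, 0.517, 0.25] pointing down, gripper open.
Joint ranges: [-178.18, 178.18], [-50.72, 133.34], [12.68, 142.11], [-81.47, 261.47], [9.98, 163.14], [-165.26, 165.26]. Speed limits (degrees/s): [136.94, 136.94, 180, 180, 180, 180].

## Interface

Orientations are given as a 3x3 rotation matrix whose columns are the frame's x, y, z axes.
In Python, from rig import monitor, optics, close_job, models gives the robot as it stands.
- The arm moves only by the tool step_arm, never from a script. Its arguments are lists of equal length, an entry for each row: "fingers": the closure, from -1 (fully open) to 1 (shut); "travel": the shift along the tool's x, y, z scaled (see below), a list of three; "twist": the turn about the tool's z scaled (see below). In form: {"fingers": [fingers, ...], "travel": [[tx, ty, tz], ...], "twist": [twist, ...]}. A call has 1 to 10 rows; each row shifts and turns the commanded pose from where the row before left it, along the tool's axes as they then stand; what a row does not reach is not made up. The controller multiplies each number of a shift by 100 mm and each number of a turn by pi rad. A row lasts 1/8 s, in which the tool goes at most 62.5 mm and 10.7 degrees, less where a joint would pass 70% of its speed; a pose out of reach is approached as far as the arm can. A call with a number of a shift or a turn outside -1 to 1 is refused whole. A call with a gripper value outside its range is refused whole. The fingers move at their own pace and stop on an object; "force" is the grip in N (left out, the last holds). Time passes only in rows, so rows that do not move let the fingers close. It gives the time, the measured TCP pose, the force, the opening and the grip force at its end, in the units of the state.
- monitor.observe(): the state, without advancing time (a new reading comes with each control period).
- optics.get_image(name): name is "side" or "top"; returns (picture, depth): 400x640x3 uint8, blue, green, red; 400x640 float32, m along the optical axis (not along the pixel's ray), 0 where there is no reading.
- optics.get_calibration(name): a dict with "vertical_fov" (degrees; the focal length in pixels is half the picture's height over the tangent of half this angle, whatever the lens; pixels are square), "cx", "cy" (the principal point, pixels), "world_from_camera" (4x4, takes a point from camera to world coordinates). Camera axes: x right, y up, looking along -z (the intrinsics and any distortion apply to the point x, -y, -z); pixel columns grow to the right and rows downward; lengths in m; the calibration is good to about 2 mm. A picture is of the moment at which its call begins. get_calibration takes no time and is no camera call.
- close_job(): hands the job in; it is judged then, once.
Trained networks look in the newest picture that a camera, given by its name, has taken for a name from the list of things; names that differ only in an ending like _2 or _b are one class to them, and where a whole thing is asked for, a point or a joint stands for the part that bears it (a point fixed in the world has none). Each returns a list of dicts, best first, with "confidence" (0 to 1); they miss things now and then, are a little off and sometimes report something else, mostly with a low value. They report only what shows in the picture. A call takes as long as a camera call.
- models.trace(camera, query): "mask" (400x640 bool, what is visible of it) and "point" ([column, row] in pixels, amid what is visible of it).
- models.landmark_of(camera, query): "point" ([column, row] in pixels: a listed point, or the origin of a listed thing).
The state is a dict: "time_s": time; "q": joint angles; "qvel": joint speeds; "joint_efforts": joint torques, N m; "position": TCP position; "tool_rot": TCP orientation; "ft_force": force on the tool from outside, world axes, zero at the start; "wrist_torque": the same for the moment, N m; "grip_width": finger opening in m; "gripper_force": force on a finger pad.
Only numpy, scipy, OpenCV 4.12 (cv2) and the standard library are available. Lean on these libraries where they do the work, as an engineer would, in place of code of your own. Each camera call takes 0.05 s, during which the arm holds its last target. There are 200 camera calls.

## Task

On the small flow manifold on the bench, first press the spring-loaded bleed plunger right down to its stop and let it spring back. Then take the crank handle of the wheel valve, close the valve clockwise to its stop, and back it off exactly two full turns. Finish while still gripping the crank handle at that setting; leave the flask, beaker, crucible and vial round the manifold standing where they are.

Things in the scene. Friction and masses are not known exactly. Their poses are not given: they have to be found in the camera images.
- manifold: the manifold, fixed to the bench: dark steel plate 100 x 300 x 8 mm with a pipe along its long side. Origin: centre of the plate's underside, on the bench top; y along the pipe toward the wheel valve end, x across it, z up. The wheel valve's upright axis stands at (0, +60 mm), the bleed plunger's at (0, -110 mm). The manifold's place and yaw vary
- valve_axis (a point): point on the upright axis of the wheel valve, 130 mm above the bench, fixed to the manifold; its axes are the manifold's
- valve_wheel (a joint): angle of the level aluminium hand wheel (132 mm across, rim 89 to 101 mm above the bench), rad: 0 = shut on the stop, growing anticlockwise seen from above as it opens, to 22. At 0 the crank handle stands on the manifold's +x side of the axis. Starts 1.5 to 6 open; stays where left; takes 0.2 N m (3 to 4 N at the handle)
- handle_mid (a point): the place to grip the crank handle: on its axis, 132 mm above the bench. The handle moves on a circle of 60 mm radius about the valve axis
- crank_handle: upright round black handle on the wheel's rim, 22 mm in diameter, 50 mm tall (104 to 154 mm above the bench; straight sides from 110 to 148 mm). It revolves freely on its own pin, so a gripper may carry it round the whole circle without turning. Origin: centre of its underside
- bleed_plunger (a joint): travel of the bleed plunger, m: 0 = up, 0.012 = down on its stop; the spring pushes back with about 2 N at the start and 6 N at the stop and raises it when let go
- plunger_top (a point): centre of the top of the plunger's round black mushroom head (34 mm in diameter, its flat top 26 mm), 130 mm above the bench when up; it moves down with the head
- erlenmeyer_2: bystander: small stoppered conical flask, 51 mm wide, 94 mm tall; origin at the centre of its underside
- beaker_2: bystander: small beaker, 50 mm wide, 58 mm tall; origin at the centre of its underside
- crucible_2: bystander: white lidded crucible, 46 mm wide, 48 mm tall; origin at the centre of its underside
- vial_1: bystander: small capped vial, 23 mm wide, 56 mm tall; origin at the centre of its underside

How it is judged:
By the outcome, as a careful person would: the job done as asked, in the order asked, and still so for the second after the job is handed in, while the arm keeps its last pose, push and grip.
It also fails if it takes over 64 s, if anything falls off the work surface, if the arm or the gripper's body presses on something with over 40 N, if the wrist force passes 120 N, or if a joint passes its speed limit or range.

## Working session

There is one attempt and no reset: what is moved stays moved. The work goes in short steps, Python scripts to look and compute and a tool call to move; the robot and the scene stay as the last step left them, time stands still between calls to the robot, and variables do not carry over. Pictures are saved under pics/ and viewed, at most 10 in all, crops included, and the job is handed in when it is done.

Besides the shell and the picture viewer there is one more tool, called after "Call:" as a command line: name --pt "numbers of a row" for each row, then --argument value for the rest. step_arm: Moves the arm, as the interface text tells. Its arguments: {"type":"object","properties":{"fingers":{"type":"array","items":{"type":"number"}},"travel":{"type":"array","items":{"type":"array","items":{"type":"number"}}},"twist":{"type":"array","items":{"type":"number"}},"force":{"type":"number"}},"required":["fingers","travel","twist"]}

```bash
mkdir -p pics; ls
cat > h.py <<'E'
import numpy as np, cv2
from rig import monitor, optics, close_job, models
def cal(n):
    c=optics.get_calibration(n); return c, 200/np.tan(np.radians(c["vertical_fov"])/2), np.array(c["world_from_camera"])
def ray(n,p):
    c,f,T=cal(n); d=np.array([(p[0]-c["cx"])/f,-(p[1]-c["cy"])/f,-1.]); return T[:3,3],T[:3,:3]@d
def atz(n,p,z):
    o,d=ray(n,p); return o+d*(z-o[2])/d[2]
def dep(n,p,D):
    o,d=ray(n,p); return o+d*D[int(round(p[1])),int(round(p[0]))]
E
python3 - <<'E'
from h import *
for n in("top","side"):
    im,D=optics.get_image(n); cv2.imwrite(f"pics/{n}0.png",im)
    c=optics.get_calibration(n); print(n,{k:v for k,v in c.items() if k!="world_from_camera"},np.round(c["world_from_camera"],3).tolist())
    for q,z in(("valve_axis",.13),("handle_mid",.132),("plunger_top",.13),("manifold",0),("crank_handle",.104),("erlenmeyer_2",0),("beaker_2",0),("crucible_2",0),("vial_1",0)):
        for r in models.landmark_of(n,q)[:2]: print(q,round(r["confidence"],2),np.round(r["point"],1),np.round(atz(n,r["point"],z),4))
print(monitor.observe())
E
```

```text
pics
top {'vertical_fov': 42.68437876841929, 'cx': 314.10816168487247, 'cy': 212.1456086214422} [[-0.016, 0.998, -0.059, 0.472], [-1.0, -0.016, -0.01, 0.036], [-0.011, 0.059, 0.998, 1.185], [0.0, 0.0, 0.0, 1.0]]
valve_axis 0.64 [421.9 240.3] [ 0.4731 -0.1746  0.13  ]
valve_axis 0.57 [332.2 191.2] [0.5774 0.0077 0.13  ]
handle_mid 0.55 [308.1 188. ] [0.5847 0.0574 0.132 ]
plunger_top 0.68 [405. 224.] [ 0.5071 -0.1408  0.13  ]
manifold 0.69 [353.  206.4] [ 0.5542 -0.0433  0.    ]
manifold 0.22 [408.4 223.9] [ 0.5115 -0.1704  0.    ]
erlenmeyer_2 0.56 [393.5 184.5] [ 0.6036 -0.1383  0.    ]
beaker_2 0.73 [346.8 246.7] [ 0.4612 -0.0271  0.    ]
crucible_2 0.89 [383.2 266.3] [ 0.4149 -0.1099  0.    ]
vial_1 0.68 [423.8 241.5] [ 0.4704 -0.2048  0.    ]
side {'vertical_fov': 46.27097383018968, 'cx': 324.86417048519394, 'cy': 202.78135889781484} [[0.228, 0.75, -0.622, -0.065], [-0.974, 0.163, -0.16, -0.134], [-0.018, 0.641, 0.767, 0.885], [0.0, 0.0, 0.0, 1.0]]
valve_axis 0.72 [334.1 200.2] [0.5574 0.0058 0.13  ]
plunger_top 0.73 [402.9 234.2] [ 0.5002 -0.1465  0.13  ]
manifold 0.74 [336.9 19
[... 522 characters left out ...]
8559692e+01, -1.23368286e+01]), 'qvel': array([ 0.02666098, -0.04729336, -0.06497941, -0.06514375,  0.04944366,
       -0.01291356]), 'joint_efforts': array([ 2.87049188e-03, -4.48317862e+01, -2.31478357e+01, -1.02704507e-05,
        2.91749247e-04, -1.68600621e-05]), 'position': array([0.18849889, 0.51668825, 0.25000923]), 'tool_rot': array([[-9.39438891e-01,  3.42716457e-01, -1.34660978e-05],
       [ 3.42716457e-01,  9.39438891e-01,  1.86556103e-05],
       [ 1.90441607e-05,  1.29107525e-05, -1.00000000e+00]]), 'ft_force': array([-0.93592052,  0.67230549, -0.80678815]), 'wrist_torque': array([-0.05225902, -0.01772605,  0.0185522 ]), 'gripper_force': 0.0, 'grip_width': 0.08566924132465936}
```

Run:
```python
import cv2
a=cv2.imread("pics/top0.png")[130:310,230:470];b=cv2.imread("pics/side0.png")[130:330,230:470]
cv2.imwrite("pics/t1.png",cv2.resize(a,None,fx=3.3,fy=3.3,interpolation=2));cv2.imwrite("pics/s1.png",cv2.resize(b,None,fx=3,fy=3,interpolation=2))
```

```text
(no output)
```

View pics/t1.png

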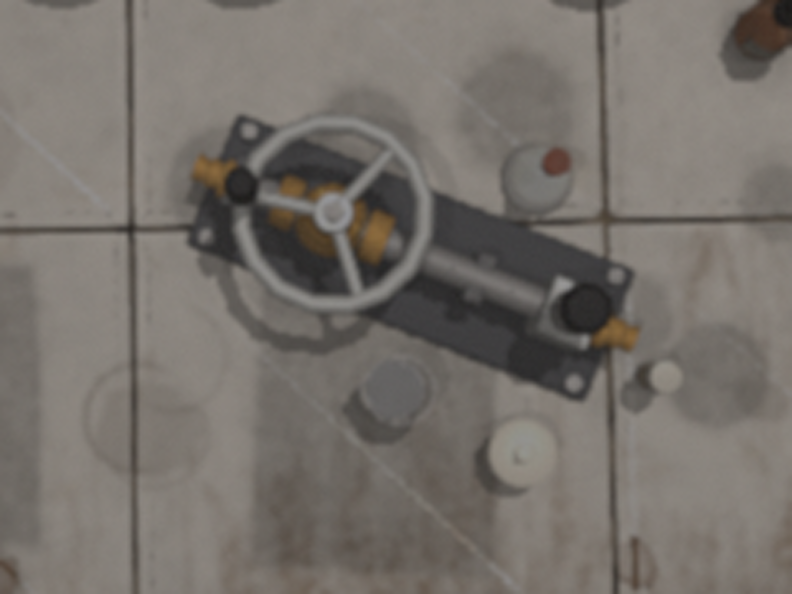

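View pics/s1.png

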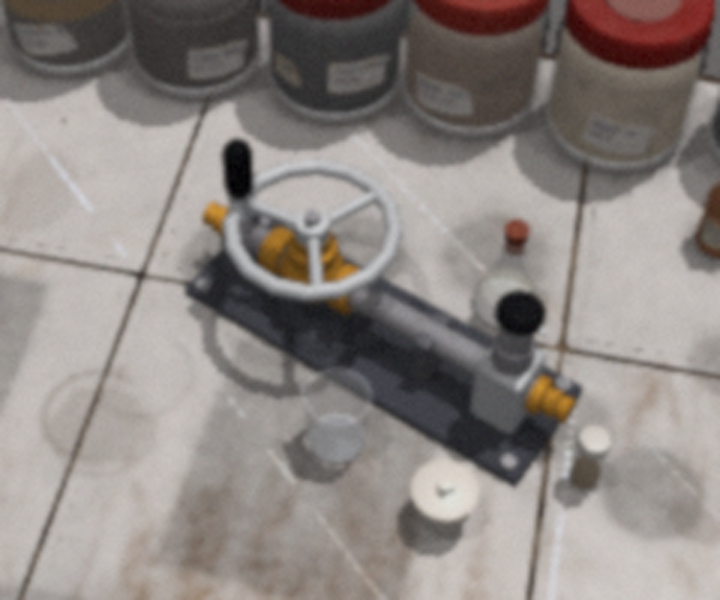

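```bash
cat >> h.py <<'E'
def cloud(n,D):
    c,f,T=cal(n); v,u=np.mgrid[:400,:640]; P=np.stack([(u-c["cx"])/f*D,-(v-c["cy"])/f*D,-D],-1); W=P@T[:3,:3].T+T[:3,3]; W[D<=0]=np.nan; return W
def circ(P):
    A=np.c_[2*P,np.ones(len(P))]; s=np.linalg.lstsq(A,(P**2).sum(1),rcond=None)[0]; return s[:2],np.sqrt(s[2]+s[:2]@s[:2])
E
python3 - <<'E'
from h import *
for n in("top","side"):
    im,D=optics.get_image(n); W=cloud(n,D)
    z=W[...,2]
    g=W[np.abs(z)<.008]; 
    near=lambda c,r: np.hypot(W[...,0]-c[0],W[...,1]-c[1])<r
    print(n,"bench z",np.nanmedian(z[near((.40,.05),.04)]))
    m=near((.502,-.146),.035)&(z>.115)&(z<.15); P=W[m]; print("plunger",m.sum(),np.nanmedian(P,0),P.min(0),P.max(0))
    m=near((.56,.006),.085)&(z>.08)&(z<.106); P=W[m][:,:2]
    c=np.array([.565,.007])
    for _ in range(8):
        r=np.hypot(*(P-c).T); c,R=circ(P[(r>.05)&(r<.073)])
    print("ring",m.sum(),c,R)
    m=near(c,.09)&(z>.115)&(z<.165); P=W[m]; print("handle",m.sum(),np.median(P,0),P.min(0),P.max(0))
    for q in("plunger_top","crank_handle","valve_wheel"):
        for r in models.trace(n,q)[:1]:
            k=r["mask"]; print(q,round(r["confidence"],2),r["point"],k.sum(),np.nanmedian(W[k],0))
            v,u=np.nonzero(k); print("  box",u.min(),u.max(),v.min(),v.max())
for p,z in(((331.4,195),.098),((407.6,223),.130),((303,185.8),.154)): print(atz("top",p,z))
E
```

```text
top bench z -7.088285502088176e-05
plunger 208 [ 0.50809096 -0.14619031  0.12932756] [ 0.49264089 -0.1621311   0.12260708] [ 0.52383164 -0.13044388  0.13376651]
ring 1240 [0.57327034 0.00986936] 0.059186917446755034
handle 104 [0.58637769 0.06732014 0.15232882] [0.57746756 0.0575016  0.11804246] [0.59764478 0.0780464  0.15851202]
plunger_top 0.52 [394.7, 182.6] 376 [ 0.6003424  -0.12944125  0.03648214]
  box 382 403 173 194
crank_handle 0.44 [301.8, 189.9] 85 [0.5863827  0.06737885 0.15273624]
  box 298 307 181 191
valve_wheel 0.57 [329.2, 189.8] 1456 [0.57637961 0.01061871 0.09984215]
  box 298 361 165 225
side bench z -0.0011366816135403024
plunger 204 [ 0.5025995  -0.14634874  0.12837807] [ 0.48808887 -0.16252068  0.11884007] [ 0.52230445 -0.12987115  0.13231427]
ring 1125 [0.5693941  0.01015568] 0.05912072459802409
handle 160 [0.57986322 0.06707222 0.14077579] [0.5739486  0.05813259 0.11529918] [0.59433738 0.07834085 0.15615642]
plunger_top 0.68 [403.3, 232.5] 197 [ 0.50141336 -0.14610247  0.12838777]
  box 395 411 227 241
crank_handle 0.69 [308.9, 184.6] 169 [0.57959761 0.06690469 0.13939236]
  box 304 313 176 195
valve_wheel 0.7 [356.2, 236.8] 6330 [ 0.53456299 -0.04217729  0.03958486]
  box 292 422 176 291
[0.5724776  0.00871813 0.098     ]
[ 0.50907176 -0.14619912  0.13      ]
[0.58693959 0.06723334 0.154     ]
```

Call:
step_arm --fingers '[1,1,1,1,1,1,1,1,1]' --pt "0 0 0" --pt "-0.38 -0.34 0" --pt "-0.38 -0.34 0" --pt "-0.38 -0.34 0" --pt "-0.38 -0.34 0" --pt "-0.38 -0.34 0" --pt "-0.38 -0.34 0" --pt "-0.38 -0.34 0" --pt "-0.38 -0.34 0" --twist '[0.0142,0,0,0,0,0,0,0,0]' --force 40

```text
time_s: 2.52
position: [0.3651, 0.1472, 0.2503]
tool_rot: [[-0.923, 0.384, 0.001], [0.384, 0.923, 0.0], [-0.001, 0.0, -1.0]]
ft_force: [-0.5, 1.1, -0.5]
grip_width: 0.0001
gripper_force: 0.0
```

Call:
step_arm --fingers '[1,1,1,1,1,1,1,1]' --pt "-0.38 -0.34 0" --pt "-0.38 -0.34 0" --pt "-0.38 -0.34 0" --pt "-0.38 -0.34 0" --pt "-0.38 -0.34 0" --pt "-0.38 -0.34 0" --pt "0 0 0" --pt "0 0 0" --twist '[0,0,0,0,0,0,0,0]'

```text
time_s: 3.52
position: [0.4964, -0.1269, 0.2499]
tool_rot: [[-0.923, 0.384, -0.001], [0.384, 0.923, 0.0], [0.001, 0.0, -1.0]]
ft_force: [-0.2, 0.4, 0.1]
grip_width: -0.0002
gripper_force: 0.0
```

Call:
step_arm --fingers '[1,1,1,1]' --pt "-0.17 -0.135 0.2" --pt "0 0 0.35" --pt "0 0 0.3" --pt "0 0 0" --twist '[0,0,0,0]'

```text
time_s: 4.03
position: [0.5062, -0.1447, 0.1639]
tool_rot: [[-0.924, 0.383, -0.003], [0.383, 0.924, 0.002], [0.004, 0.001, -1.0]]
ft_force: [0.3, -0.6, 0.2]
grip_width: -0.0004
gripper_force: 0.0
```

Run:
```python
from h import *
im,D=optics.get_image("side"); cv2.imwrite("pics/s2.png",cv2.resize(im[130:330,230:470],None,fx=3,fy=3,interpolation=2))
im,D=optics.get_image("top"); W=cloud("top",D); 
m=np.hypot(W[...,0]-.572,W[...,1]-.01)<.015; print("hub",np.sort(W[m][:,2])[-6:], m.sum())
```

```text
hub [0.1113826  0.11145865 0.11176828 0.11305228 0.11318587 0.11328318] 159
```

View pics/s2.png

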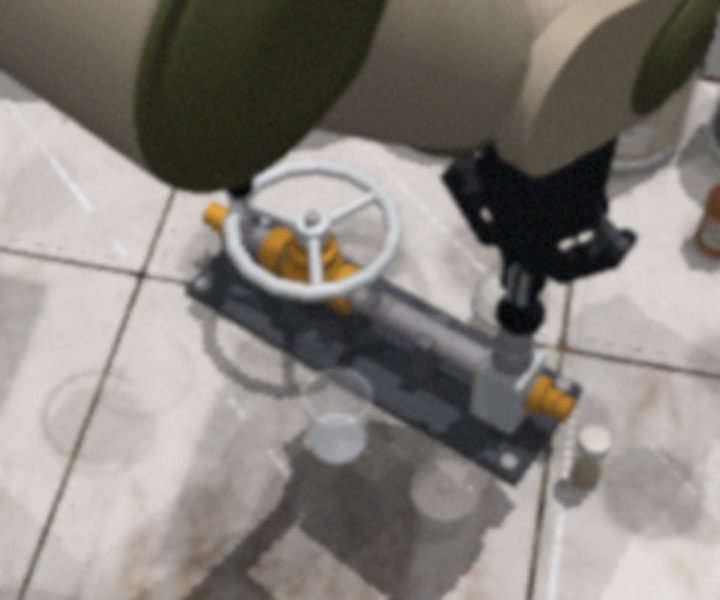

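The side picture shows the shut fingers right above the plunger head (crop 520,300), and the wheel and the bystanders untouched. Now I press.

Call:
step_arm --fingers '[1,1,1,1,1]' --pt "0 0 0.13" --pt "0 0 0.04" --pt "0 0 0.05" --pt "0 0 0.04" --pt "0 0 0" --twist '[0,0,0,0,0]'

```text
time_s: 4.75
position: [0.5072, -0.1461, 0.1391]
tool_rot: [[-0.923, 0.384, -0.0], [0.384, 0.923, 0.0], [0.0, 0.0, -1.0]]
ft_force: [-1.9, 1.9, 5.8]
grip_width: -0.0002
gripper_force: 2.5
```

Call:
step_arm --fingers '[1,1,1]' --pt "0 0 0.02" --pt "0 0 0.02" --pt "0 0 0" --twist '[0,0,0]'

```text
time_s: 5.12
position: [0.5073, -0.1461, 0.1366]
tool_rot: [[-0.923, 0.384, 0.001], [0.384, 0.923, -0.001], [-0.001, -0.0, -1.0]]
ft_force: [-6.8, 4.0, 17.6]
grip_width: -0.0001
gripper_force: 8.5
```

Call:
step_arm --fingers '[1,1]' --pt "0 0 0.02" --pt "0 0 0" --twist '[0,0]'

```text
time_s: 5.38
position: [0.5074, -0.1461, 0.1364]
tool_rot: [[-0.923, 0.384, 0.003], [0.384, 0.923, -0.002], [-0.003, -0.001, -1.0]]
ft_force: [-9.9, 6.7, 32.6]
grip_width: -0.0003
gripper_force: 16.5
```

Call:
step_arm --fingers '[1,1,-1,-1,-1,-1,-1,-1,-1]' --pt "0 0 -0.3" --pt "0 0 -0.4" --pt "0 0 -0.4" --pt "0.02 0.5 0" --pt "0.02 0.5 0" --pt "0.02 0.5 0" --pt "0.025 0.5 0" --pt "0 0.277 0" --pt "0 0 0" --twist '[0,0,0,0,0,0,0,0,0]'

```text
time_s: 6.5
position: [0.5873, 0.0686, 0.2426]
tool_rot: [[-0.924, 0.382, 0.0], [0.382, 0.924, -0.0], [-0.0, -0.0, -1.0]]
ft_force: [-0.1, -0.1, 1.3]
grip_width: 0.0852
gripper_force: 0.0
```

Run:
```python
from h import *
s=monitor.observe();print(s["position"],s["grip_width"],s["ft_force"])
im,D=optics.get_image("side"); cv2.imwrite("pics/s3.png",cv2.resize(im[110:290,210:450],None,fx=3.3,fy=3.3,interpolation=2)); W=cloud("side",D);z=W[...,2]
m=(np.hypot(W[...,0]-.505,W[...,1]+.146)<.035)&(z>.1)&(z<.15); print("plunger",m.sum(),np.nanmedian(W[m],0),W[m].max(0))
for r in models.trace("side","crank_handle")[:1]: print(r["confidence"],np.nanmedian(W[r["mask"]],0))
```

```text
[0.58727869 0.06864542 0.24255289] 0.0851931311486292 [-0.113757   -0.11196798  1.26408086]
plunger 235 [ 0.50214763 -0.14632548  0.12814832] [ 0.52238445 -0.12986432  0.13343358]
0.6 [0.57961029 0.06709014 0.13821682]
```

View pics/s3.png

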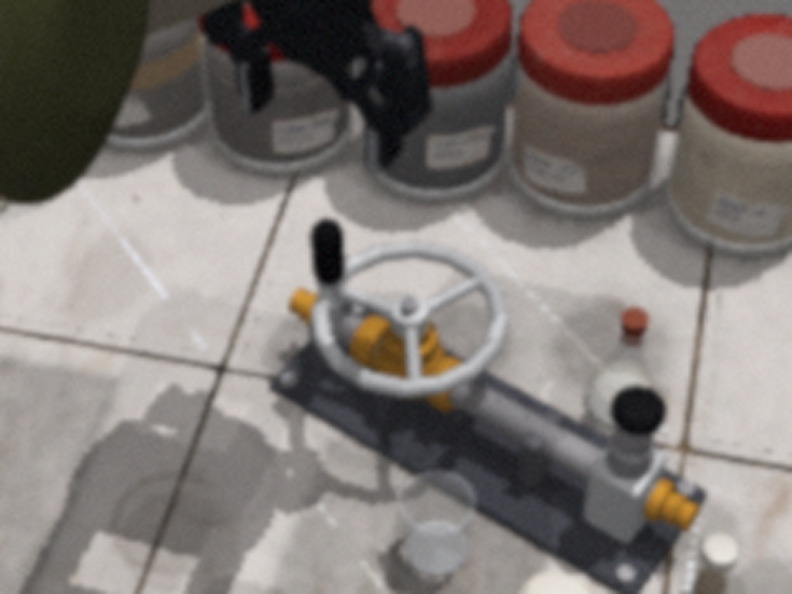

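The plunger has sprung back (top at about 0.130), and the open gripper stands over the handle (crop 328,250). Next I descend and grip.

Call:
step_arm --fingers '[-1,-1,-1,-1,1,1,1,1,1,1]' --pt "0 0 0.4" --pt "0 0 0.4" --pt "0 0 0.25" --pt "0 0 0" --pt "0 0 0" --pt "0 0 0" --pt "0 0 0" --pt "0 0 0" --pt "0 0 0" --pt "0 0 0" --twist '[0,0,0,0,0,0,0,0,0,0]' --force 50

```text
time_s: 7.85
position: [0.5876, 0.0685, 0.1391]
tool_rot: [[-0.923, 0.384, 0.003], [0.384, 0.923, 0.002], [-0.002, 0.003, -1.0]]
ft_force: [2.3, 6.2, 4.8]
grip_width: 0.0204
gripper_force: 49.4
```

Run:
```python
from h import *
im,D=optics.get_image("side"); cv2.imwrite("pics/s4.png",cv2.resize(im[130:250,240:400],None,fx=5,fy=5,interpolation=2))
```

```text
(no output)
```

View pics/s4.png

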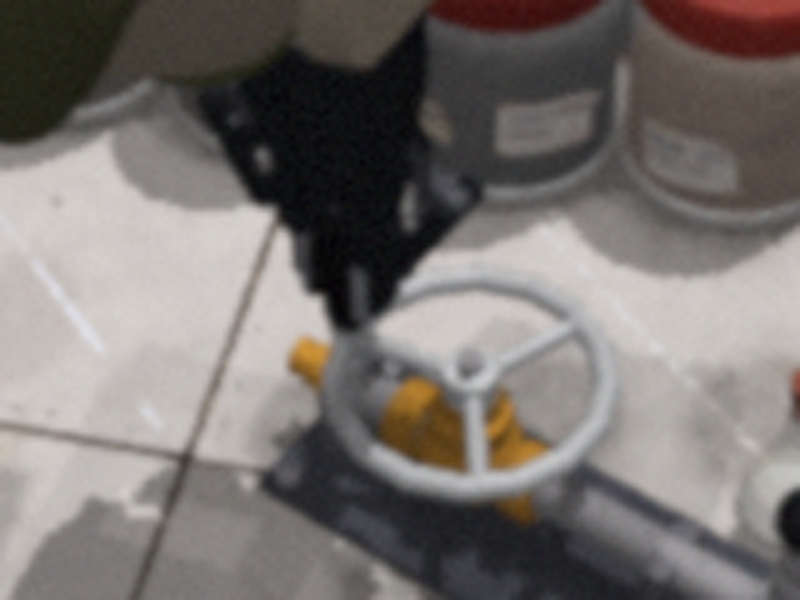

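Call:
step_arm --fingers '[1,1,1,1]' --pt "-0.157 0.003 0" --pt "-0.152 -0.037 0" --pt "-0.137 -0.075 0" --pt "0 0 0" --twist '[0,0,0,0]'

```text
time_s: 8.4
position: [0.6255, 0.0395, 0.1391]
tool_rot: [[-0.923, 0.385, 0.004], [0.385, 0.923, -0.001], [-0.004, 0.001, -1.0]]
ft_force: [5.0, -1.4, 3.4]
grip_width: 0.0204
gripper_force: 49.3
```

Call:
step_arm --fingers '[1,1,1,1]' --pt "-0.113 -0.108 0" --pt "-0.081 -0.134 0" --pt "-0.044 -0.15 0" --pt "0 0 0" --twist '[0,0,0,0]'

```text
time_s: 8.9
position: [0.6308, -0.0064, 0.1391]
tool_rot: [[-0.923, 0.385, 0.001], [0.385, 0.923, -0.001], [-0.001, -0.001, -1.0]]
ft_force: [-0.5, -2.3, 6.9]
grip_width: 0.0203
gripper_force: 49.8
```

Call:
step_arm --fingers '[1,1,1]' --pt "-0.005 -0.04 0" --pt "-0.002 -0.03 0" --pt "0 0 0" --twist '[0,0,0]'

```text
time_s: 9.28
position: [0.6289, -0.0117, 0.1391]
tool_rot: [[-0.923, 0.384, 0.002], [0.384, 0.923, 0.0], [-0.002, 0.001, -1.0]]
ft_force: [0.7, 1.4, 5.7]
grip_width: 0.0204
gripper_force: 49.8
```

Call:
step_arm --fingers '[1,1,1]' --pt "0 -0.02 0" --pt "0 -0.02 0" --pt "0 0 0" --twist '[0,0,0]'

```text
time_s: 9.65
position: [0.6283, -0.013, 0.1391]
tool_rot: [[-0.924, 0.383, 0.004], [0.383, 0.924, 0.004], [-0.003, 0.006, -1.0]]
ft_force: [5.8, 13.1, 4.3]
grip_width: 0.0205
gripper_force: 49.9
```

Call:
step_arm --fingers '[1,1]' --pt "0 -0.02 0" --pt "0 0 0" --twist '[0,0]'

```text
time_s: 9.9
position: [0.6282, -0.0133, 0.1391]
tool_rot: [[-0.924, 0.382, 0.006], [0.382, 0.924, 0.007], [-0.003, 0.009, -1.0]]
ft_force: [10.0, 18.7, 2.8]
grip_width: 0.02
gripper_force: 50.0
```

Force rises and the tool no longer moves, so this is the stop (TCP about 0.628, -0.013). Now I back off two turns in 15° rows.

Call:
step_arm --fingers '[1,1,1,1,1,1]' --pt "0.021 0.19 0" --pt "0.06 0.145 0" --pt "0.095 0.124 0" --pt "0.124 0.095 0" --pt "0.145 0.06 0" --pt "0.155 0.021 0" --twist '[0,0,0,0,0,0]'

```text
time_s: 10.65
position: [0.5967, 0.0656, 0.1391]
tool_rot: [[-0.923, 0.384, 0.005], [0.384, 0.923, 0.001], [-0.004, 0.003, -1.0]]
ft_force: [4.9, 1.0, 5.2]
grip_width: 0.0203
gripper_force: 50.6
```

Call:
step_arm --fingers '[1,1,1,1,1,1,1]' --pt "0.155 -0.021 0" --pt "0.145 -0.06 0" --pt "0.124 -0.095 0" --pt "0.095 -0.124 0" --pt "0.06 -0.145 0" --pt "0.021 -0.155 0" --pt "0 0 0" --twist '[0,0,0,0,0,0,0]'

```text
time_s: 11.52
position: [0.5169, 0.0313, 0.139]
tool_rot: [[-0.923, 0.385, 0.001], [0.385, 0.923, -0.001], [-0.001, -0.001, -1.0]]
ft_force: [-1.3, -3.4, 8.7]
grip_width: 0.0205
gripper_force: 50.9
```

Call:
step_arm --fingers '[1,1,1,1,1,1,1]' --pt "-0.021 -0.155 0" --pt "-0.06 -0.145 0" --pt "-0.095 -0.124 0" --pt "-0.124 -0.095 0" --pt "-0.145 -0.06 0" --pt "-0.155 -0.021 0" --pt "0 0 0" --twist '[0,0,0,0,0,0,0]'

```text
time_s: 12.4
position: [0.5511, -0.0456, 0.139]
tool_rot: [[-0.923, 0.384, 0.004], [0.384, 0.923, 0.002], [-0.003, 0.003, -1.0]]
ft_force: [5.5, 6.8, 5.6]
grip_width: 0.0208
gripper_force: 50.8
```

Call:
step_arm --fingers '[1,1,1,1,1,1,1]' --pt "-0.155 0.021 0" --pt "-0.145 0.06 0" --pt "-0.124 0.095 0" --pt "-0.095 0.124 0" --pt "-0.06 0.145 0" --pt "-0.021 0.155 0" --pt "0 0 0" --twist '[0,0,0,0,0,0,0]'

```text
time_s: 13.28
position: [0.6285, -0.0128, 0.1391]
tool_rot: [[-0.924, 0.383, 0.002], [0.383, 0.924, 0.0], [-0.002, 0.001, -1.0]]
ft_force: [1.6, 3.3, 7.3]
grip_width: 0.0203
gripper_force: 50.8
```

Call:
step_arm --fingers '[1,1,1,1,1,1,1]' --pt "0.021 0.155 0" --pt "0.06 0.145 0" --pt "0.095 0.124 0" --pt "0.124 0.095 0" --pt "0.145 0.06 0" --pt "0.155 0.021 0" --pt "0 0 0" --twist '[0,0,0,0,0,0,0]'

```text
time_s: 14.15
position: [0.5949, 0.0662, 0.139]
tool_rot: [[-0.924, 0.383, 0.001], [0.383, 0.924, 0.002], [0.0, 0.002, -1.0]]
ft_force: [-2.2, 6.9, 7.7]
grip_width: 0.0205
gripper_force: 50.9
```

Call:
step_arm --fingers '[1,1,1,1,1,1,1]' --pt "0.155 -0.021 0" --pt "0.145 -0.06 0" --pt "0.124 -0.095 0" --pt "0.095 -0.124 0" --pt "0.06 -0.145 0" --pt "0.021 -0.155 0" --pt "0 0 0" --twist '[0,0,0,0,0,0,0]'

```text
time_s: 15.02
position: [0.5169, 0.0312, 0.139]
tool_rot: [[-0.923, 0.385, 0.001], [0.385, 0.923, -0.001], [-0.001, -0.001, -1.0]]
ft_force: [-1.1, -3.1, 9.1]
grip_width: 0.0201
gripper_force: 51.1
```

Call:
step_arm --fingers '[1,1,1,1,1,1,1]' --pt "-0.021 -0.155 0" --pt "-0.06 -0.145 0" --pt "-0.095 -0.124 0" --pt "-0.124 -0.095 0" --pt "-0.145 -0.06 0" --pt "-0.155 -0.021 0" --pt "0 0 0" --twist '[0,0,0,0,0,0,0]'

```text
time_s: 15.9
position: [0.5511, -0.0456, 0.139]
tool_rot: [[-0.923, 0.384, 0.004], [0.384, 0.923, 0.002], [-0.003, 0.003, -1.0]]
ft_force: [7.0, 6.6, 5.3]
grip_width: 0.0208
gripper_force: 50.9
```

Call:
step_arm --fingers '[1,1,1,1,1,1,1,1]' --pt "-0.155 0.021 0" --pt "-0.145 0.06 0" --pt "-0.124 0.095 0" --pt "-0.095 0.124 0" --pt "-0.06 0.145 0" --pt "-0.021 0.155 0" --pt "0 0 0" --pt "0 0 0" --twist '[0,0,0,0,0,0,0,0]'

```text
time_s: 16.9
position: [0.6283, -0.0132, 0.1391]
tool_rot: [[-0.924, 0.384, 0.002], [0.384, 0.924, 0.0], [-0.002, 0.001, -1.0]]
ft_force: [1.6, 3.1, 7.8]
grip_width: 0.0208
gripper_force: 50.9
```

Run:
```python
from h import *
im,D=optics.get_image("side"); cv2.imwrite("pics/s5.png",cv2.resize(im[110:330,210:470],None,fx=2.7,fy=2.7,interpolation=2))
for q in("erlenmeyer_2","beaker_2","crucible_2","vial_1"):
    for r in models.landmark_of("side",q)[:1]: print(q,round(r["confidence"],2),np.round(atz("side",r["point"],0),4))
s=monitor.observe(); print(s["position"],s["ft_force"],s["grip_width"])
```

```text
erlenmeyer_2 0.83 [ 0.5985 -0.1393  0.    ]
beaker_2 0.92 [ 0.4538 -0.0298  0.    ]
crucible_2 0.57 [ 0.4143 -0.1152  0.    ]
vial_1 0.54 [ 0.46   -0.2095  0.    ]
[ 0.62824593 -0.01331964  0.1390388 ] [1.64089467 3.46428768 7.49323444] 0.020425217807701332
```

View pics/s5.png

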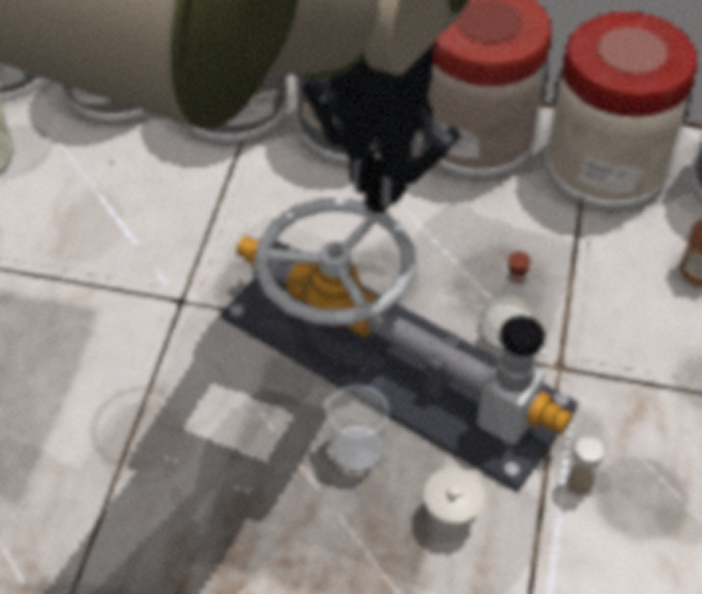

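The gripper holds the handle (crop 378,195), the plunger is up, and all four bystanders stand where they were. The TCP is at the stop position plus two turns, so I hand the job in.

```bash
python3 -c "
from rig import close_job
print(close_job())"
```

```text
the job is handed in; nothing more can be done
None
```

I handed the job in at about 17 s: I pressed the plunger to its stop and it sprang back, then closed the valve to its stop and backed it off two full turns (tool within about 0.3 mm of the stop position). The gripper still holds the crank handle, and the flask, beaker, crucible and vial stand where they were.

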